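# Reset the chilled-water valve: shut, then two turns open

### The arm

A 6-joint arm with a two-finger parallel gripper is mounted at the origin on the work surface. World frame = base frame: x ahead of the robot, y to its left, z up, the work surface at z = 0. Lengths are in m, angles in rad, forces in N, time in s.
With the tool pointing down it reaches from about 0.3 to 0.875 m from the base axis. Payload 6.4 kg.
Tool frame: the origin (TCP) lies at the centre of the arm's flange, where the gripper is bolted on; the fingertips stand 173 mm ahead of it and the grasp point (between the pads) lies 155 mm ahead of it (ctrl.hold_point_z is the z of the grasp point in the tool frame, in m); z points along the fingers, y is the direction in which the jaws open and shut (so a half turn about z gives the same grasp; the last joint's range is limited). The gripper opens to 85 mm and grips with 20 to 120 N. Pads are 22 mm wide; open, the fingers measure 114 mm over their backs; the gripper's body (76 mm by 85 mm) begins 54 mm behind the grasp point. The pads swing forward as they close: fully open they stand 13 mm farther back than shut.
Start: joints at [1.017, 0.181, 1.607, -0, 1.354, -0.206], TCP at [0.196, 0.541, 0.405] pointing down, gripper open.
Joint ranges: [-2.99, 2.99], [-0.89, 2.07], [0.3, 2.58], [-1.14, 4.28], [0, 2.63], [-3.12, 3.12]. Speed limits (rad/s): [2.57, 2.57, 3.01, 3.14, 3.14, 3.14].

### API

Orientations are given as a rotation vector (axis times angle).
In Python, from rig import telemetry, optics, ctrl gives the robot as it stands.
- The arm moves only by the tool step_arm, never from a script. Its argument "series" is a list that holds one entry, the list of rows, each a list of 7 numbers: the finger opening in mm, from 0 to 85.4, then the shift along the tool's x, y, z in units of 30 mm (1.0 is 30 mm), then the turn, a rotation vector about the tool's x, y, z in rad. A call has exactly 5 rows; each row is the pose to reach, as a shift and turn from the pose commanded when the call began, along the tool's axes at that moment; what a row does not reach only later rows make up. A row lasts 1/10 s, in which the tool goes at most 50 mm and 8.59 degrees, less where a joint would pass 70% of its speed; a pose out of reach is approached as far as the arm can. A call with a gripper value outside its range is refused whole. The fingers move at their own pace and stop on an object; "grip_force" is the grip in N (left out, the last holds). Time passes only in rows, so rows that repeat a pose let the fingers close, or fill a call up. It gives the time, the measured TCP pose, the force and the opening at its end, in the units of the state.
- telemetry.get_obs(): the state, without advancing time (a new reading comes with each control period).
- optics.capture(name): name is "side" or "top"; returns the picture (400x640x3 uint8, red, green, blue); there is no depth.
- optics.get_calibration(name): a dict with "fx", "fy", "cx", "cy" (pixels), "rvec" (rotation vector, rad) and "tvec" (3), from world to camera coordinates, as OpenCV has them. Camera axes: x right, y down, z forward; pixel columns grow to the right and rows downward; lengths in m; the calibration is good to about 2 mm. A picture is of the moment at which its call begins. get_calibration takes no time and is no camera call.
- ctrl.sign_off(): hands the job in, once; it reports no verdict.
The state is a dict: "clock": time; "q": joint angles; "qd": joint speeds; "joint_efforts": joint torques, N m; "position": TCP position; "tcp_rot": TCP orientation; "contact_force": force on the tool from outside, world axes, zero at the start; "moment": the same for the moment, N m; "gripper_width": opening from 0.0 (shut) to 1.0 (fully open).
Only numpy, scipy, OpenCV 4.12 (cv2) and the standard library are available. Lean on these libraries where they do the work, as an engineer would, in place of code of your own. Each camera call takes 0.05 s, during which the arm holds its last target. There are 200 camera calls.

### The job

Shut the chilled-water valve on the bench: turn its blue wheel clockwise, seen from above, until it comes up against its stop. Then open it again by exactly two full turns (counterclockwise), and finish while still gripping the wheel's upright black crank handle, holding the valve still at that setting. Leave the red tube rack, the blue freezer box and the amber bottle where they stand.

Things in the scene. Friction and masses are not known exactly. Their poses are not given: they have to be found in the camera images.
- valve_wheel (a joint): Turn of the blue wheel about its vertical axis: 0 rad = shut against the hard stop; grows as it opens (counterclockwise from above), counting on over several turns. It starts 4 to 10.5 rad open and can open to 22. Two turns open is 12.57 rad. It stays where left; friction 0.12 N m (about 2 N at the handle).
- wheel_center (a point): Centre of the blue four-spoked valve wheel, on its axis at rim mid-height, 115 mm above the bench. Rim of 12 mm round bar, centre line 60 mm from the axis; hub rises 12 mm above this point. Below it a brass valve with copper pipes on a fixed 130 x 280 mm plate, all lower than the wheel. The frame is the plate's (z up) and does not turn with the wheel.
- pointer_tip (a point): Outer tip of the yellow pointer, fixed to the valve under the wheel and showing beyond its rim; 103 mm from the axis along -x of the wheel_center frame, 93 mm above the bench. The crank handle stands on the line from the axis to this tip when the valve is shut, and again after each whole turn.
- crank_handle: Upright black crank handle on the wheel rim, a cylinder 22 mm in diameter and 50 mm tall; the origin is its centre, 60 mm from the wheel's axis and 36 mm above the wheel centre (151 mm above the bench). Its lower end clears the rim's top by 5 mm. It spins freely on its own upright pin, so a gripper that holds it from above can be led round the circle without turning.
- tube_rack: Red tube rack with coloured capped tubes, 70 x 120 mm, 61 mm tall, loose; origin at the centre of its underside. Bystander.
- freezer_box: Blue freezer box with pale lid, 134 x 134 mm, 52 mm tall, loose; origin at the centre of its underside. Bystander.
- reagent_bottle: Amber bottle with white cap, 60 mm in diameter, 110 mm tall, loose; origin at the centre of its underside. Bystander.

How it is judged:
On the way, in this order (a step that is already met when the one before it is completed fails the run):
1. the valve is shut against its stop (value of joint valve_wheel below 0.1 rad), for 0.2 s.
2. the valve is backed off through one full turn (value of joint valve_wheel above 6.28 rad).
At the end, for the whole second after the job is handed in: The valve is at rest two turns (12.57 rad, within 0.25) open, its crank handle between the fingers (grasp point within 35 mm of the handle's centre) and held with over 4 N; rack, box and bottle within 30 mm of where they were and upright (value of joint valve_wheel between 12.316 and 12.816 rad and velocity of joint valve_wheel between -0.1 and 0.1 rad/s and contact force between the fingers and crank_handle above 4 N and distance between the grasp point and crank_handle below 0.035 m and distance of each of tube_rack, freezer_box, reagent_bottle from where it was at the start of the episode below 0.03 m and angle between each of tube_rack, freezer_box, reagent_bottle's own z axis and vertical below 0.2 rad); the arm keeps its last pose, push and grip.
It fails at once if a bystander is pushed away or tipped (distance of any of tube_rack, freezer_box, reagent_bottle from where it was at the start of the episode above 0.03 m or angle between any of tube_rack, freezer_box, reagent_bottle's own z axis and vertical above 0.3 rad).
It also fails if it takes over 67 s, if anything falls off the work surface, if the arm or the gripper's body presses on something with over 40 N, if the wrist force passes 120 N, or if a joint passes its speed limit or range.

## Working session

There is one attempt and no reset: what is moved stays moved. The work goes in short steps, Python scripts to look and compute and a tool call to move; the robot and the scene stay as the last step left them, time stands still between calls to the robot, and variables do not carry over. Pictures are saved under pics/ and viewed, about 8 in all and at most 12, crops included, and the job is handed in when it is done.

Besides the shell and the picture viewer there is one more tool, called after "Emit:" by a JSON object that holds its "fn" and its "kwargs". step_arm: Moves the arm, as the interface text tells. Its arguments: {"type":"object","properties":{"series":{"type":"array","items":{"type":"array","items":{"type":"array","items":{"type":"number"}}}},"grip_force":{"type":"number"}},"required":["series"]}

```bash
mkdir -p pics
python3 - <<'E'
from rig import telemetry, optics, ctrl
import cv2
o=telemetry.get_obs(); print(o, ctrl.hold_point_z)
for n in("top","side"):
    im=optics.capture(n); cv2.imwrite(f"pics/{n}0.png",im[:,:,::-1]); print(n,optics.get_calibration(n))
E
```

```text
{'clock': 0.0, 'q': array([ 1.01669959e+00,  1.81526970e-01,  1.60800593e+00, -1.24870280e-05,
        1.35379374e+00, -2.06299893e-01]), 'qd': array([-0.00085256,  0.00060113,  0.00213633, -0.00128421,  0.00054511,
        0.00029587]), 'joint_efforts': array([ 1.08884735e-04, -4.44890964e+01, -3.51325643e+01, -4.33441201e-04,
        9.41467501e-03,  4.56530643e-06]), 'position': array([0.19582412, 0.54035663, 0.40379281]), 'tcp_rot': array([-5.43454934e-01, -3.09358741e+00,  2.53582784e-03]), 'contact_force': array([-0.14648653,  0.05974241,  0.15102168]), 'moment': array([-0.0193047 , -0.0416724 ,  0.00461711]), 'gripper_width': 1.0016742958141713} 0.1547
top {'fx': 443.4913134201175, 'fy': 443.4913134201175, 'cx': 319.24442181726243, 'cy': 197.35161908537336, 'rvec': array([ 2.11385429, -2.09467014,  0.22976869]), 'tvec': array([0.0891096 , 0.60664567, 1.19076048])}
side {'fx': 408.8987212386179, 'fy': 408.8987212386179, 'cx': 321.9641415255791, 'cy': 196.70995855034502, 'rvec': array([ 2.07121713, -0.49283654,  0.31256147]), 'tvec': array([-0.45728083,  0.2676444 ,  0.81703662])}
```

View pics/top0.png

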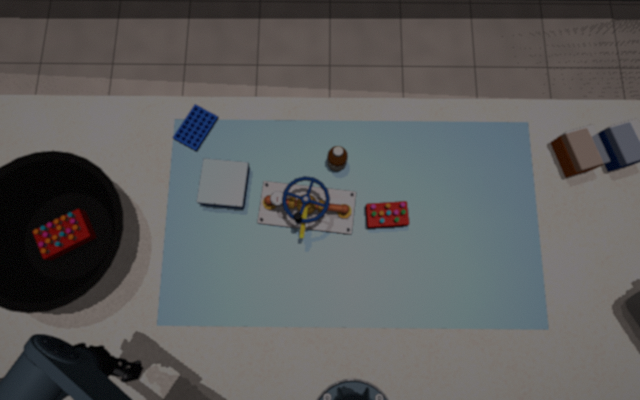

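View pics/side0.png

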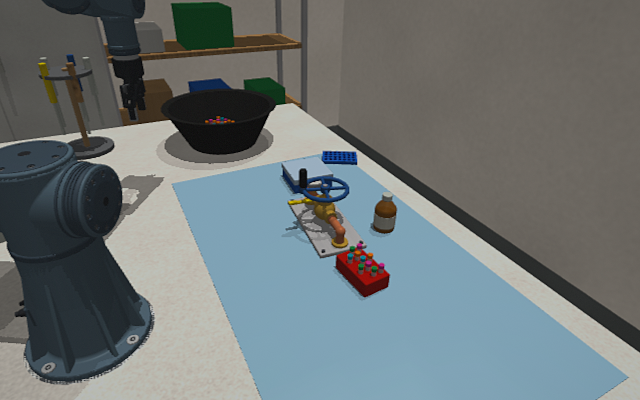

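The wheel shows at about (305,199) in the top view, with the pointer near (302,240) and the dark handle near (298,216). In the side view the handle is at (303,178). Next I'll measure these and view one enlarged crop.

```bash
cat > h.py <<'E'
import numpy as np, cv2
from rig import telemetry, optics, ctrl
def cam(n):
    c=optics.get_calibration(n); R=cv2.Rodrigues(c["rvec"])[0]; return c,R,np.array(c["tvec"])
def ray(n,px,z):
    c,R,t=cam(n); px=np.atleast_2d(np.float64(px))
    d=np.c_[(px[:,0]-c["cx"])/c["fx"],(px[:,1]-c["cy"])/c["fy"],np.ones(len(px))]@R
    C=-R.T@t; return C+d*((z-C[2])/d[:,2])[:,None]
def proj(n,P):
    c,R,t=cam(n); p=np.atleast_2d(P)@R.T+t
    return np.c_[p[:,0]/p[:,2]*c["fx"]+c["cx"],p[:,1]/p[:,2]*c["fy"]+c["cy"]]
E
python3 - <<'E'
from h import *
im=cv2.imread("pics/top0.png"); hsv=cv2.cvtColor(im,cv2.COLOR_BGR2HSV)
def mask(lo,hi,x0,x1,y0,y1):
    m=cv2.inRange(hsv,lo,hi); k=np.zeros_like(m); k[y0:y1,x0:x1]=m[y0:y1,x0:x1]; return k
b=mask((105,120,40),(125,255,160),275,335,170,230)
pts=cv2.findNonZero(b); hull=cv2.convexHull(pts)[:,0]
W=ray("top",hull,.115); 
(c,r)=cv2.minEnclosingCircle(np.float32(W[:,:2])); print("wheel circ",c,r)
A=np.c_[2*W[:,:2],np.ones(len(W))]; s=np.linalg.lstsq(A,(W[:,:2]**2).sum(1),rcond=None)[0]; print("lsq",s[:2],np.sqrt(s[2]+s[:2]@s[:2]))
y=mask((22,120,80),(34,255,255),285,320,205,250); p=cv2.findNonZero(y)[:,0]; print("yellow",p.min(0),p.max(0)); q=p[p[:,1]>=p[:,1].max()-1].mean(0); print(q,ray("top",q,.093))
d=mask((0,0,0),(180,255,45),280,335,175,235); n,l,st,ce=cv2.connectedComponentsWithStats(d)
for i in range(1,n):
    if st[i,4]>8: print("dark",st[i],ce[i],ray("top",ce[i],.151))
C=np.r_[s[:2],.115]; print("proj",proj("top",C),proj("side",C))
t=cv2.resize(im[160:250,255:365],None,fx=5,fy=5,interpolation=cv2.INTER_CUBIC)
s2=cv2.resize(cv2.imread("pics/side0.png")[150:250,270:370],None,fx=4.5,fy=4.5,interpolation=cv2.INTER_CUBIC)
o=np.zeros((450*2,550,3),np.uint8); 
cv2.imwrite("pics/crop0.png",cv2.resize(np.hstack([t,s2]),None,fx=.79,fy=.79))
E
```

```text
wheel circ (0.5892525911331177, 0.13233451545238495) 0.06362813711166382
lsq [0.58986368 0.13188383] 0.062377436471375315
yellow [300 206] [307 237]
[301.  236.5] [[0.49035374 0.14320592 0.093     ]]
dark [305 202   8   4  11] [309.         203.27272727] [[0.57082045 0.12119461 0.151     ]]
dark [293 211  11  13  74] [297.78378378 217.43243243] [[0.53272385 0.14999087 0.151     ]]
proj [[305.48903409 199.10231144]] [[324.65609616 188.41202712]]
```

View pics/crop0.png

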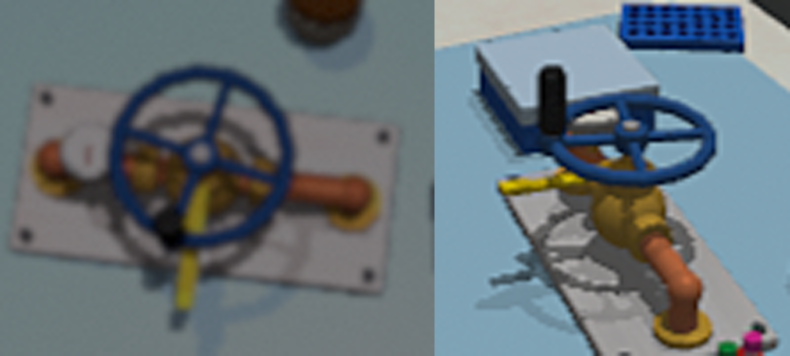

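From the crop and the numbers, the wheel centre is about (0.5895, 0.132). The pointer is at 173.6° and the handle at about (0.532, 0.150), which is 162.4°. That puts the valve at about 6.09 rad, the only value that fits the start range. I'll move to above the handle.

Emit:
{"fn": "step_arm", "kwargs": {"series": [[[85,-1.25,-0.7,0,0,0,0],[85,-2.5,-1.4,0,0,0,0],[85,-3.75,-2.1,0,0,0,0],[85,-5,-2.8,0,0,0,0],[85,-6.25,-3.5,0,0,0,0]]], "grip_force": 60}}

```text
clock: 0.6
position: [0.3371, 0.3765, 0.4043]
tcp_rot: [-0.543, -3.094, 0.001]
contact_force: [0.6, 0.6, 0.7]
gripper_width: 0.995
```

Emit:
{"fn": "step_arm", "kwargs": {"series": [[[85,-1.25,-0.7,0,0,0,0],[85,-2.5,-1.4,0,0,0,0],[85,-3.75,-2.1,0,0,0,0],[85,-5,-2.8,0,0,0,0],[85,-6.25,-3.5,0,0,0,0]]]}}

```text
clock: 1.1
position: [0.4777, 0.2138, 0.4044]
tcp_rot: [-0.544, -3.094, 0.0]
contact_force: [0.9, 0.3, 0.6]
gripper_width: 0.996
```

Emit:
{"fn": "step_arm", "kwargs": {"series": [[[85,-1.2,-0.7,0,0,0,0],[85,-2.4,-1.4,0,0,0,0],[85,-2.4,-1.4,0,0,0,0],[85,-2.4,-1.4,0,0,0,0],[85,-2.4,-1.4,0,0,0,0]]]}}

```text
clock: 1.6
position: [0.5297, 0.1519, 0.4042]
tcp_rot: [-0.543, -3.093, -0.0]
contact_force: [-0.4, 0.5, -0.3]
gripper_width: 0.999
```

Run:
```python
from h import *
im0=cv2.imread("pics/side0.png"); hsv=cv2.cvtColor(im0,cv2.COLOR_BGR2HSV)
m=cv2.inRange(hsv,(0,0,0),(180,255,50)); k=np.zeros_like(m); k[160:200,292:315]=m[160:200,292:315]
n,l,st,ce=cv2.connectedComponentsWithStats(k); i=1+np.argmax(st[1:,4]); print(st[i],ce[i],ray("side",ce[i],.151))
print(proj("side",[[.532,.150,.151],[.532,.15,.176],[.532,.15,.126]]), proj("top",[.532,.15,.151]))
o=telemetry.get_obs(); print(o["q"],cv2.Rodrigues(o["tcp_rot"])[0].round(4).tolist())
im=optics.capture("side"); cv2.imwrite("pics/s1.png",cv2.resize(im[50:230,230:410,::-1],None,fx=3.3,fy=3.3,interpolation=cv2.INTER_CUBIC))
```

```text
[299 169   9  19 137] [302.83941606 178.41605839] [[0.5324848  0.14746259 0.151     ]]
[[302.25655463 178.03229816]
 [302.25878787 169.51836163]
 [302.25437468 186.34312724]] [[297.77481114 217.70524405]]
[ 6.38103018e-02  1.28295756e-01  1.66778252e+00  4.00030463e-04
  1.34673861e+00 -1.15978536e+00] [[-0.9403, 0.3404, -0.0012], [0.3404, 0.9403, 0.0003], [0.0013, -0.0001, -1.0]]
```

View pics/s1.png

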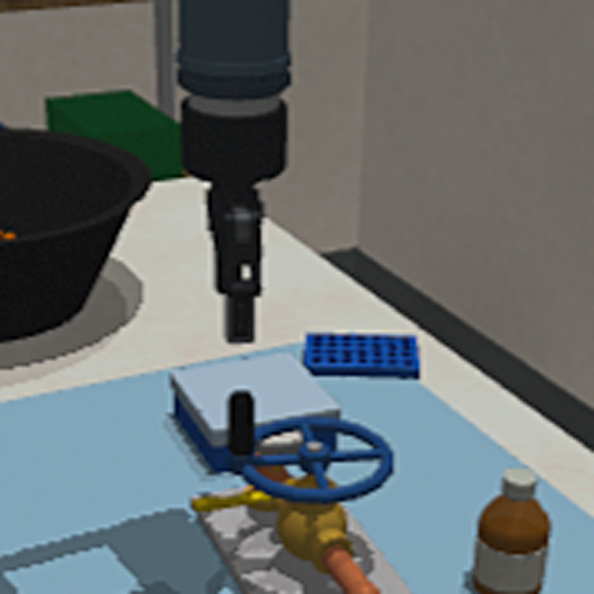

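The side crop shows the fingers in line above the handle (handle at crop (241,422)). Both views put the handle at about (0.532, 0.149). I'll descend and grip.

Emit:
{"fn": "step_arm", "kwargs": {"series": [[[85,-0.1,-0.07,0.6,0,0,0],[85,-0.1,-0.07,1.3,0,0,0],[85,-0.1,-0.07,2.0,0,0,0],[85,-0.1,-0.07,2.6,0,0,0],[85,-0.1,-0.07,3.1,0,0,0]]]}}

```text
clock: 2.15
position: [0.5315, 0.1495, 0.3107]
tcp_rot: [-0.54, -3.094, 0.0]
contact_force: [1.1, 0.3, -0.8]
gripper_width: 0.997
```

Emit:
{"fn": "step_arm", "kwargs": {"series": [[[60,0,0,0,0,0,0],[40,0,0,0,0,0,0],[10,0,0,0,0,0,0],[0,0,0,0,0,0,0],[0,0,0,0,0,0,0]]]}}

```text
clock: 2.65
position: [0.5329, 0.1485, 0.3131]
tcp_rot: [0.543, 3.092, 0.001]
contact_force: [-0.5, 1.6, 3.5]
gripper_width: 0.236
```

Emit:
{"fn": "step_arm", "kwargs": {"series": [[[0,0,0,0,0,0,0],[0,0,0,0,0,0,0],[0,0,0,0,0,0,0],[0,0,0,0,0,0,0],[0,0,0,0,0,0,0]]]}}

```text
clock: 3.15
position: [0.5329, 0.1485, 0.3131]
tcp_rot: [0.543, 3.092, 0.002]
contact_force: [-0.7, 0.7, 5.8]
gripper_width: 0.235
```

```bash
cat >> h.py <<'E'
C=np.array([.5895,.132]); r=.06
Rt=np.array([[-.9403,.3404],[.3404,.9403]])
def arc(a0,steps):
    f=lambda a: C+r*np.array([np.cos(np.radians(a)),np.sin(np.radians(a))])
    print(a0,[((Rt.T@(f(a0+s)-f(a0)))/.03).round(2).tolist() for s in steps])
E
python3 - <<'E'
from h import *
print(telemetry.get_obs()["moment"])
for k in range(4): arc(163-90*k,[-18,-36,-54,-72,-90])
E
```

```text
[0.26218665 0.18253855 0.04292282]
163 [[-0.07, 0.62], [-0.32, 1.19], [-0.74, 1.66], [-1.28, 1.97], [-1.9, 2.1]]
73 [[-0.62, -0.07], [-1.19, -0.32], [-1.66, -0.74], [-1.97, -1.28], [-2.1, -1.9]]
-17 [[0.07, -0.62], [0.32, -1.19], [0.74, -1.66], [1.28, -1.97], [1.9, -2.1]]
-107 [[0.62, 0.07], [1.19, 0.32], [1.66, 0.74], [1.97, 1.28], [2.1, 1.9]]
```

Emit:
{"fn": "step_arm", "kwargs": {"series": [[[0,-0.07,0.62,0,0,0,0],[0,-0.32,1.19,0,0,0,0],[0,-0.74,1.66,0,0,0,0],[0,-1.28,1.97,0,0,0,0],[0,-1.9,2.1,0,0,0,0]]]}}

```text
clock: 3.65
position: [0.6079, 0.1901, 0.3131]
tcp_rot: [0.541, 3.094, 0.004]
contact_force: [-3.1, -0.0, 7.7]
gripper_width: 0.236
```

Emit:
{"fn": "step_arm", "kwargs": {"series": [[[0,-0.62,-0.07,0,0,0,0],[0,-1.19,-0.32,0,0,0,0],[0,-1.66,-0.74,0,0,0,0],[0,-1.97,-1.28,0,0,0,0],[0,-2.1,-1.9,0,0,0,0]]]}}

```text
clock: 4.15
position: [0.6478, 0.1127, 0.313]
tcp_rot: [0.543, 3.094, 0.002]
contact_force: [-9.6, 5.4, 12.3]
gripper_width: 0.24
```

Emit:
{"fn": "step_arm", "kwargs": {"series": [[[0,0.07,-0.62,0,0,0,0],[0,0.32,-1.19,0,0,0,0],[0,0.74,-1.66,0,0,0,0],[0,1.28,-1.97,0,0,0,0],[0,1.9,-2.1,0,0,0,0]]]}}

```text
clock: 4.65
position: [0.5724, 0.0744, 0.3131]
tcp_rot: [0.544, 3.09, 0.009]
contact_force: [8.9, 20.0, 1.9]
gripper_width: 0.237
```

Run:
```python
from h import *
arc(-107,[-18,-36,-54,-66,-76])
arc(-183,[-3,-5,-7,-9,-11])
im=optics.capture("top"); cv2.imwrite("pics/t2.png",cv2.resize(im[150:260,245:365,::-1],None,fx=5,fy=5,interpolation=cv2.INTER_CUBIC))
```

```text
-107 [[0.62, 0.07], [1.19, 0.32], [1.66, 0.74], [1.88, 1.09], [2.01, 1.42]]
-183 [[0.03, 0.1], [0.04, 0.17], [0.06, 0.24], [0.07, 0.31], [0.08, 0.38]]
```

View pics/t2.png

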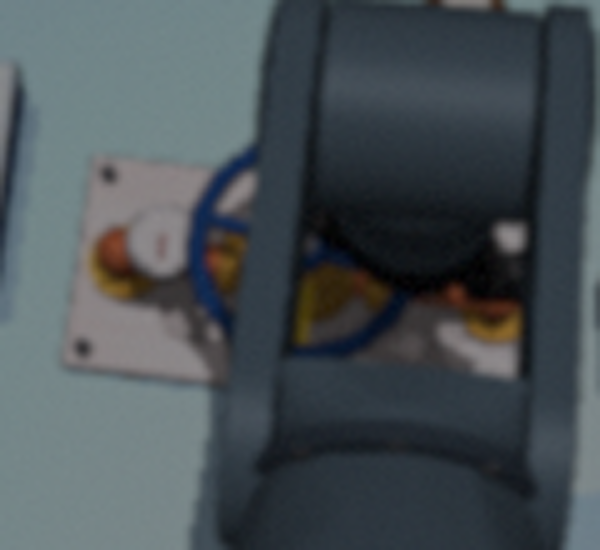

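The arm hides the handle in this view, but the wheel can be seen turning with it. The sideways forces are modest and radial, about 20 N. I'll continue to just short of the stop.

Emit:
{"fn": "step_arm", "kwargs": {"series": [[[0,0.62,0.07,0,0,0,0],[0,1.19,0.32,0,0,0,0],[0,1.66,0.74,0,0,0,0],[0,1.88,1.09,0,0,0,0],[0,2.01,1.42,0,0,0,0]]]}}

```text
clock: 5.2
position: [0.5306, 0.1337, 0.3131]
tcp_rot: [0.543, 3.091, -0.001]
contact_force: [1.9, -3.3, 6.2]
gripper_width: 0.238
```

Emit:
{"fn": "step_arm", "kwargs": {"series": [[[0,0.03,0.1,0,0,0,0],[0,0.04,0.17,0,0,0,0],[0,0.05,0.2,0,0,0,0],[0,0.05,0.2,0,0,0,0],[0,0.05,0.2,0,0,0,0]]]}}

```text
clock: 5.7
position: [0.5312, 0.1395, 0.3131]
tcp_rot: [0.544, 3.092, -0.0]
contact_force: [-1.9, 0.0, 7.6]
gripper_width: 0.237
```

Emit:
{"fn": "step_arm", "kwargs": {"series": [[[0,0,0.05,0,0,0,0],[0,0.01,0.1,0,0,0,0],[0,0.01,0.15,0,0,0,0],[0,0.01,0.15,0,0,0,0],[0,0.01,0.15,0,0,0,0]]]}}

```text
clock: 6.2
position: [0.5319, 0.141, 0.313]
tcp_rot: [-0.544, -3.093, 0.013]
contact_force: [-7.6, -17.8, 14.5]
gripper_width: 0.24
```

The tool has stalled with -18 N tangential at about 171.5°, close to the pointer direction, so it's on the stop. I'll press a little more and hold.

Emit:
{"fn": "step_arm", "kwargs": {"series": [[[0,0,0.05,0,0,0,0],[0,0.01,0.1,0,0,0,0],[0,0.01,0.1,0,0,0,0],[0,0.01,0.1,0,0,0,0],[0,0.01,0.1,0,0,0,0]]]}}

```text
clock: 6.7
position: [0.5324, 0.142, 0.3129]
tcp_rot: [-0.545, -3.092, 0.02]
contact_force: [-12.4, -29.1, 18.3]
gripper_width: 0.234
```

Run:
```python
from h import *
o=telemetry.get_obs(); print(o["position"],o["contact_force"],o["clock"])
for k in range(4): arc(163+90*k,[18,36,54,72,90])
arc(172,[-9])
im=optics.capture("side"); cv2.imwrite("pics/s2.png",cv2.resize(im[110:230,250:410,::-1],None,fx=4.5,fy=4.5,interpolation=cv2.INTER_CUBIC))
```

```text
[0.53235077 0.14203923 0.31293959] [-12.38987133 -29.10410313  18.27763581] 6.7
163 [[-0.13, -0.61], [-0.44, -1.15], [-0.91, -1.57], [-1.48, -1.83], [-2.1, -1.9]]
253 [[-0.61, 0.13], [-1.15, 0.44], [-1.57, 0.91], [-1.83, 1.48], [-1.9, 2.1]]
343 [[0.13, 0.61], [0.44, 1.15], [0.91, 1.57], [1.48, 1.83], [2.1, 1.9]]
433 [[0.61, -0.13], [1.15, -0.44], [1.57, -0.91], [1.83, -1.48], [1.9, -2.1]]
172 [[0.04, 0.31]]
```

View pics/s2.png

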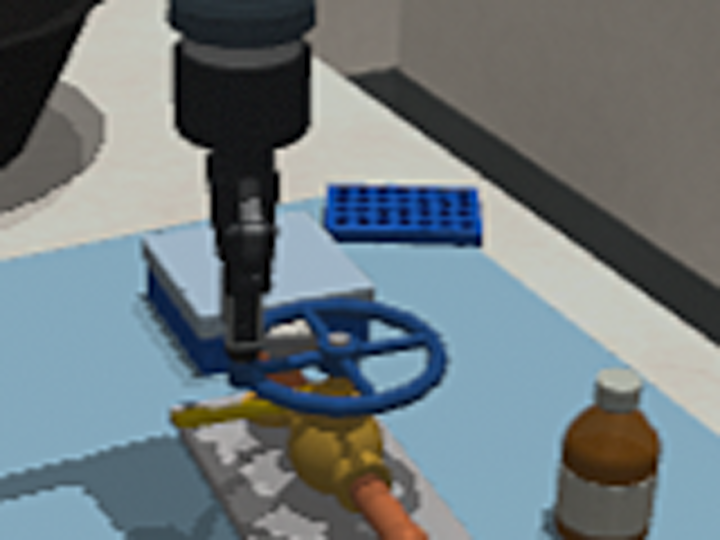

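The side view shows the fingers around the handle, over the pointer side, with tangential force at 29 N: the valve is shut. Now I'll open it counterclockwise by two turns plus the 8° of pressed-in lag.

Emit:
{"fn": "step_arm", "kwargs": {"series": [[[0,-0.13,-0.61,0,0,0,0],[0,-0.44,-1.15,0,0,0,0],[0,-0.91,-1.57,0,0,0,0],[0,-1.48,-1.83,0,0,0,0],[0,-2.1,-1.9,0,0,0,0]]]}}

```text
clock: 7.25
position: [0.5737, 0.0737, 0.3131]
tcp_rot: [0.545, 3.091, 0.012]
contact_force: [4.4, 25.7, 4.8]
gripper_width: 0.236
```

Emit:
{"fn": "step_arm", "kwargs": {"series": [[[0,-0.61,0.13,0,0,0,0],[0,-1.15,0.44,0,0,0,0],[0,-1.57,0.91,0,0,0,0],[0,-1.83,1.48,0,0,0,0],[0,-1.9,2.1,0,0,0,0]]]}}

```text
clock: 7.75
position: [0.6478, 0.1121, 0.313]
tcp_rot: [-0.544, -3.093, 0.001]
contact_force: [-10.4, 0.4, 13.7]
gripper_width: 0.237
```

Tracking well. Continuing with the rest of the first turn.

Emit:
{"fn": "step_arm", "kwargs": {"series": [[[0,0.13,0.61,0,0,0,0],[0,0.44,1.15,0,0,0,0],[0,0.91,1.57,0,0,0,0],[0,1.48,1.83,0,0,0,0],[0,2.1,1.9,0,0,0,0]]]}}

```text
clock: 8.25
position: [0.6089, 0.189, 0.3132]
tcp_rot: [0.542, 3.088, 0.009]
contact_force: [3.9, 5.1, 5.0]
gripper_width: 0.239
```

Emit:
{"fn": "step_arm", "kwargs": {"series": [[[0,0.61,-0.13,0,0,0,0],[0,1.15,-0.44,0,0,0,0],[0,1.57,-0.91,0,0,0,0],[0,1.83,-1.48,0,0,0,0],[0,1.9,-2.1,0,0,0,0]]]}}

```text
clock: 8.75
position: [0.5324, 0.1477, 0.3132]
tcp_rot: [0.541, 3.091, 0.003]
contact_force: [10.1, 0.0, 0.6]
gripper_width: 0.237
```

Emit:
{"fn": "step_arm", "kwargs": {"series": [[[0,-0.13,-0.61,0,0,0,0],[0,-0.44,-1.15,0,0,0,0],[0,-0.91,-1.57,0,0,0,0],[0,-1.48,-1.83,0,0,0,0],[0,-2.1,-1.9,0,0,0,0]]]}}

```text
clock: 9.25
position: [0.5735, 0.0738, 0.3131]
tcp_rot: [0.545, 3.091, 0.012]
contact_force: [4.3, 25.0, 5.7]
gripper_width: 0.241
```

Emit:
{"fn": "step_arm", "kwargs": {"series": [[[0,-0.61,0.13,0,0,0,0],[0,-1.15,0.44,0,0,0,0],[0,-1.57,0.91,0,0,0,0],[0,-1.83,1.48,0,0,0,0],[0,-1.9,2.1,0,0,0,0]]]}}

```text
clock: 9.75
position: [0.6478, 0.1122, 0.313]
tcp_rot: [-0.544, -3.093, 0.001]
contact_force: [-10.4, 0.1, 14.2]
gripper_width: 0.235
```

Emit:
{"fn": "step_arm", "kwargs": {"series": [[[0,0.13,0.61,0,0,0,0],[0,0.44,1.15,0,0,0,0],[0,0.91,1.57,0,0,0,0],[0,1.48,1.83,0,0,0,0],[0,2.1,1.9,0,0,0,0]]]}}

```text
clock: 10.25
position: [0.6089, 0.1891, 0.3131]
tcp_rot: [0.542, 3.088, 0.008]
contact_force: [4.0, 4.5, 5.1]
gripper_width: 0.237
```

Emit:
{"fn": "step_arm", "kwargs": {"series": [[[0,0.61,-0.13,0,0,0,0],[0,1.15,-0.44,0,0,0,0],[0,1.57,-0.91,0,0,0,0],[0,1.83,-1.48,0,0,0,0],[0,1.9,-2.1,0,0,0,0]]]}}

```text
clock: 10.75
position: [0.5324, 0.1477, 0.3132]
tcp_rot: [0.541, 3.091, 0.003]
contact_force: [11.4, 0.2, 1.1]
gripper_width: 0.239
```

Emit:
{"fn": "step_arm", "kwargs": {"series": [[[0,-0.02,-0.14,0,0,0,0],[0,-0.04,-0.28,0,0,0,0],[0,-0.04,-0.28,0,0,0,0],[0,-0.04,-0.28,0,0,0,0],[0,-0.04,-0.28,0,0,0,0]]]}}

```text
clock: 11.25
position: [0.5312, 0.1384, 0.3131]
tcp_rot: [0.544, 3.093, -0.001]
contact_force: [-2.5, -2.1, 9.3]
gripper_width: 0.237
```

Run:
```python
from h import *
for n,(a,b,c,d) in {"side":(110,290,250,410),"top":(110,250,190,420)}.items():
    im=optics.capture(n); cv2.imwrite(f"pics/{n}3.png",cv2.resize(im[a:b,c:d,::-1],None,fx=3.3,fy=3.3,interpolation=cv2.INTER_CUBIC))
o=telemetry.get_obs(); print(o["position"],o["contact_force"],o["qd"].round(3),o["gripper_width"],o["clock"])
```

```text
[0.53122323 0.13840912 0.31307913] [-2.54842993 -2.24659973 10.16315681] [-0.001  0.002  0.    -0.002  0.002  0.002] 0.23836078184115123 11.35
```

View pics/side3.png

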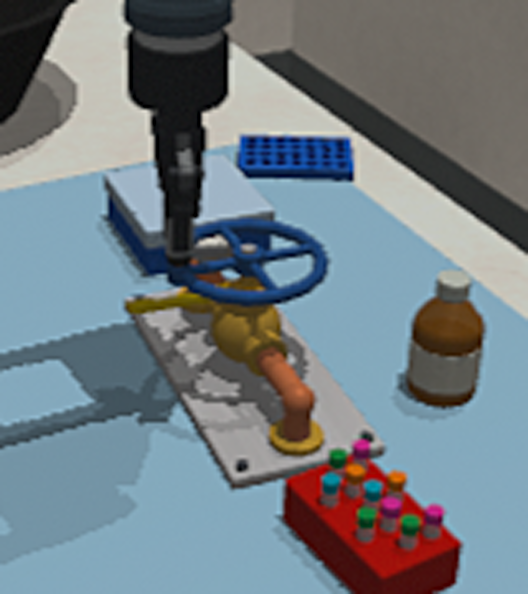

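View pics/top3.png

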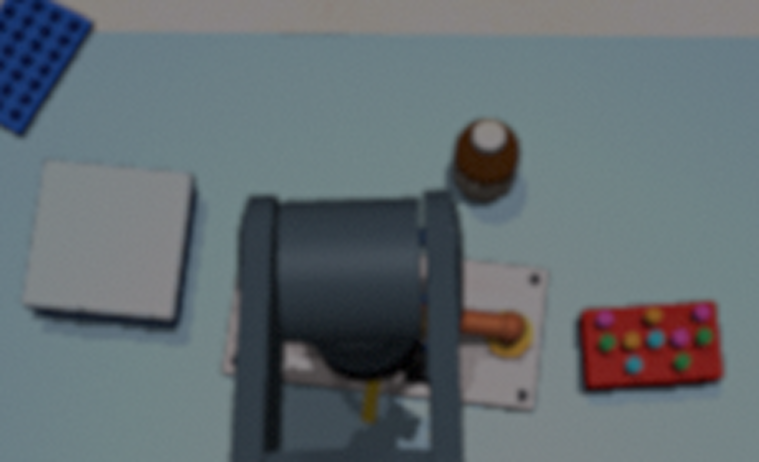

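The last pictures show the fingers closed on the handle over the pointer line (side crop (180,230)), with the rack, box and bottle where they started. The handle is about 1 mm (1°) from the stop angle plus two turns, and it is at rest. I'm handing it in.

```bash
python3 -c "
from rig import ctrl; print(ctrl.sign_off())"
```

```text
the job is handed in; nothing more can be done
None
```

I shut the valve against its stop, opened it again by two full turns, and handed the job in with the gripper still holding the crank handle. `sign_off` gives no verdict, so I can't confirm the official result.

- **Shutting:** The valve started at about 6.1 rad open. I turned it clockwise about 349° until the handle stalled at 172° (the pointer measured about 173.6°), then pressed with up to 29 N along the turn and held for more than 0.2 s.
- **Opening:** I turned it counterclockwise through eight quarter-circles, plus 8° to undo the press against the stop.
- **Final setting:** The handle ended about 1 mm (roughly 1°) from the stop position plus two turns. I estimate 12.57 to 12.62 rad, inside the allowed 12.316 to 12.816. This comes from the arm's position, as the wheel angle can't be read directly.
- **Grip and motion:** The arm was at rest. The fingers had stopped on the handle at about 20 mm of opening, with the grip set to 60 N. I set the force but did not measure it at the handle.
- **Bystanders:** In the last pictures the rack, box and bottle were upright and looked unmoved. I checked them by eye only.
- **Sideways force:** Up to about 25 N built up on one side of the circle, probably because my estimate of the wheel centre was about 1 mm off. It did no visible harm.
- **Time:** The job took 11.35 s on the robot's clock, against the 67 s limit.

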